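Shut the sander guard and hold the spring clamp open at the mark

ROBOT

A 7-joint arm with a two-finger parallel gripper is mounted at the origin on the work surface. World frame = base frame: x ahead of the robot, y to its left, z up, the work surface at z = 0. Lengths are in m, angles in rad, forces in N, time in s.
With the tool pointing down it reaches from about 0.425 to 0.925 m from the base axis. Payload 6.8 kg.
Tool frame: the origin (TCP) lies between the finger pads; the fingertips stand r.tips_ahead ahead of it and the grasp point (between the pads) lies 5 mm behind it (r.tips_ahead is the distance from the TCP to the fingertips, in m); z points along the fingers, y is the line along which they close (so a half turn about z gives the same grasp; the last joint's range is limited). The gripper opens to 85 mm and grips with 20 to 120 N. Pads are 22 mm wide; open, the fingers measure 114 mm over their backs; the gripper's body (76 mm by 85 mm) begins 54 mm behind the grasp point. The pads swing forward as they close: fully open they stand 13 mm farther back than shut.
Start: joints at [-1.348, 0.477, 0.022, 1.555, -0.011, 1.109, -0.083], TCP at [0.219, 0.638, 0.245] pointing down, gripper open.
Joint ranges: [-2.96, 2.96], [-0.34, 2.1], [-1.41, 1.46], [0.24, 2.44], [-1.37, 4.51], [0.17, 1.92], [-2.96, 2.96]. Speed limits (rad/s): [2.39, 2.39, 3.14, 3.14, 3.14, 3.14, 3.14].

INTERFACE

Orientations are given as a rotation vector (axis times angle).
In Python, from bench import r gives the robot as it stands.
- The arm moves only by the tool move_arm, never from a script. Its argument "rows" is one flat list of numbers, 4 for each row, row after row: the shift along the tool's x, y, z in cm, then the turn about the tool's z in degrees. In form: [tx, ty, tz, twist, tx, ty, tz, twist, ...]. A call has 1 to 10 rows; each row is the pose to reach, as a shift and turn from the pose commanded when the call began, along the tool's axes at that moment; what a row does not reach only later rows make up. A row lasts 1/8 s, in which the tool goes at most 62.5 mm and 10.7 degrees, less where a joint would pass 70% of its speed; a pose out of reach is approached as far as the arm can. A call with a gripper value outside its range is refused whole. "fingers" is the opening, from 0 (shut) to 1 (fully open), set as the call begins (left out, the last holds). The fingers move at their own pace and stop on an object; "newtons" is the grip in N (left out, the last holds). Time passes only in rows, so rows that repeat a pose let the fingers close. It gives the time, the measured TCP pose, the force, the opening and the grip force at its end, in the units of the state.
- r.get_obs(): the state, without advancing time (a new reading comes with each control period).
- r.grab_frame(name): name is "scene" or "side" or "wrist"; returns the picture (384x512x3 uint8, blue, green, red); there is no depth.
- r.camera_params(name): a dict with "fx", "fy", "cx", "cy" (pixels), "world_from_camera" (4x4, takes a point from camera to world coordinates). Camera axes: x right, y down, z forward; pixel columns grow to the right and rows downward; lengths in m; the calibration is good to about 2 mm. A picture is of the moment at which its call begins: read the wrist's pose just before it. camera_params takes no time and is no camera call; for the wrist camera it gives the pose at the moment of the call.
- r.hand_in(): hands the job in; it is judged then, once.
The state is a dict: "clock": time; "joints": joint angles; "qvel": joint speeds; "tau": joint torques, N m; "tcp_pos": TCP position; "orientation": TCP orientation; "contact_force": force on the tool from outside, world axes, zero at the start; "moment": the same for the moment, N m; "grip_width": finger opening in m; "gripper_force": force on a finger pad.
Only numpy, scipy, OpenCV 4.12 (cv2) and the standard library are available. Lean on these libraries where they do the work, as an engineer would, in place of code of your own. Each camera call takes 0.05 s, during which the arm holds its last target. There are 200 camera calls.

TASK

First slide the drum sander's guard fully shut over the drum; only then take the wooden grip of the spring clamp and pull the clamp open until its pointer lines up with the brass index clip on the scale. The clamp springs shut if let go, so keep hold of it: finish while holding it still at the mark, with the guard still shut, so that a tile can be loaded. Leave the other things on the table where they are.

Things in the scene. Friction and masses are not known exactly. Their poses are not given: they have to be found in the camera images.
- sander: grey bench drum sander, fixed; bed 260 (x) x 400 (y) x 30 mm high. Origin: centre of its underside, on the table; own x points away from the robot, y to the left, z up; turned by up to 0.3 rad. Far half (x 0 to 120 mm): brown drum, motor block on its left, guard tracks 95 mm high, end cheek at y = -69, 104 mm high. Near half (x -107 to -35): spring clamp, fixed jaw at y 25 to 45, 56 mm high
- guard (a joint): sliding guard: clear window in an aluminium frame, 118 x 120 mm, on tracks over the drum. Value in m: 0 = fully shut over the drum, against its stop; grows to 0.115 as it slides along the sander's +y, left over the motor block. Friction about 1.5 N; it stays where it is left
- guard_grip (a point): point in the guard's black upright grip, a plate 50 mm long (sander x) x 14 mm thick (sander y, the way the guard slides), free from 103 to 142 mm above the table; the point is on its centre line 128 mm above the table, at sander x = 60 mm, y = guard value. Above the guard there is nothing else in the way
- clamp: moving part of the spring clamp: steel slide bar (44 mm wide, top 43 mm above the table), steel jaw (55 mm high), upright wooden grip. Slides only along the sander's y: shut at rest, opens to -y (right), at most 105 mm. A spring pulls it shut with 4 N when shut, 0.8 N more per 10 mm. Origin and axes coincide with the sander's when shut
- clamp_grip (a point): point in the clamp's wooden grip, an upright plate 40 mm long (sander x) x 16 mm thick (sander y, the way it is pulled), free from 43 to 106 mm above the table; the point is on its centre line, 90 mm above the table. When shut: sander x = -70, y = -60 mm
- pointer (a point): tip of the dark steel pointer, a bar 6 mm wide, that sticks out of the clamp slide's near (robot) side above the white scale, 41 mm above the table; moves with the clamp; 30 mm to the left (sander +y) of the grip
- mark (a point): tip of the fin of the brass index clip, 6 mm wide on a 14 mm wide foot, fixed on the white scale strip, 2 mm from the pointer's path on the robot's side; axes as the sander's. The clamp is at the mark when pointer and fin have the same sander y; this takes a pull of 30 to 80 mm
- tape: black tape dispenser with a yellow roll, 150 x 66 x 102 mm, standing left of the sander; origin under its centre; not to be disturbed
- bowl: green glass bowl, 100 mm across, 50 mm high, right of the sander; origin under its centre; not to be disturbed
- tile: light wood tile 62 x 62 x 8 mm, lying right of the sander on the near side; origin under its centre; not to be disturbed
- offcut: brown wood offcut 75 x 30 x 8 mm, lying near left of the sander; origin under its centre; not to be disturbed

How it is judged:
On the way, in this order (a step that is already met when the one before it is completed fails the run):
1. the guard is fully shut over the drum (value of joint guard below 0.005 m), for 0.2 s.
2. the clamp is held by the fingers with its pointer at the mark (y of pointer in the frame of mark between -0.005 and 0.005 m and contact force between the fingers and clamp above 2 N), for 0.3 s.
At the end, for the whole second after the job is handed in: The guard is within 5 mm of fully shut and the fingers hold the clamp (contact force above 2 N), still (under 10 mm/s), with its pointer within 5 mm of the index clip's fin along the scale, all through the last second (all of step 2 and linear speed of clamp below 0.01 m/s and value of joint guard below 0.005 m); the arm keeps its last pose, push and grip.
It fails at once if the clamp was pulled open more than 12 mm while the guard was open by more than 10 mm (y of clamp in the frame of sander below -0.012 m and value of joint guard above 0.01 m).
It fails at once if the tape was moved by more than 25 mm (distance of tape from where it was at the start of the episode above 0.025 m).
It fails at once if the bowl was moved by more than 25 mm (distance of bowl from where it was at the start of the episode above 0.025 m).
It fails at once if the tile was moved by more than 25 mm (distance of tile from where it was at the start of the episode above 0.025 m).
It fails at once if the offcut was moved by more than 25 mm (distance of offcut from where it was at the start of the episode above 0.025 m).
It also fails if it takes over 45 s, if anything falls off the work surface, if the arm or the gripper's body presses on something with over 40 N, if the wrist force passes 120 N, or if a joint passes its speed limit or range.

## Working session

There is one attempt and no reset: what is moved stays moved. The work goes in short steps, Python scripts to look and compute and a tool call to move; the robot and the scene stay as the last step left them, time stands still between calls to the robot, and variables do not carry over. Pictures are saved under pics/ and viewed, at most 10 in all, crops included, and the job is handed in when it is done.

Besides the shell and the picture viewer there is one more tool, called after ">>>" as name(argument=value, ...), one argument or row to a line, values as JSON. move_arm: Moves the arm, as the interface text tells. Its arguments: {"type":"object","properties":{"rows":{"type":"array"},"fingers":{"type":"number"},"newtons":{"type":"number"}},"required":["rows"]}

```bash
mkdir -p pics
python3 - <<'E'
from bench import r
import cv2,numpy as np
o=r.get_obs();print({k:np.round(o[k],3) for k in('clock','tcp_pos','orientation','grip_width','contact_force')},r.tips_ahead)
for n in('scene','side'):
    f=r.grab_frame(n);cv2.imwrite(f'pics/{n}0.png',f);p=r.camera_params(n);print(n,p['fx'],p['cx'],p['cy'],np.round(p['world_from_camera'],3).tolist())
E
```

```text
{'clock': np.float64(0.0), 'tcp_pos': array([0.219, 0.638, 0.244]), 'orientation': array([-5.170e-01, -3.099e+00,  3.000e-03]), 'grip_width': np.float64(0.085), 'contact_force': array([0.402, 0.439, 0.579])} 0.014
scene 465.2007489882426 255.84029438053574 183.11922875520744 [[0.498, 0.679, -0.539, 1.243], [0.867, -0.387, 0.313, -0.422], [0.004, -0.623, -0.782, 1.14], [0.0, 0.0, 0.0, 1.0]]
side 377.6261945047051 255.9534457233995 183.31249747988358 [[-0.998, -0.05, 0.05, 0.489], [-0.07, 0.642, -0.764, 0.913], [0.006, -0.765, -0.644, 0.838], [0.0, 0.0, 0.0, 1.0]]
```

```bash
python3 -c "
import cv2
for n in('scene','side'):
    cv2.imwrite(f'pics/{n}0b.png',cv2.resize(cv2.imread(f'pics/{n}0.png'),(800,600),interpolation=cv2.INTER_CUBIC))"
```

```text
(no output)
```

View pics/scene0b.png

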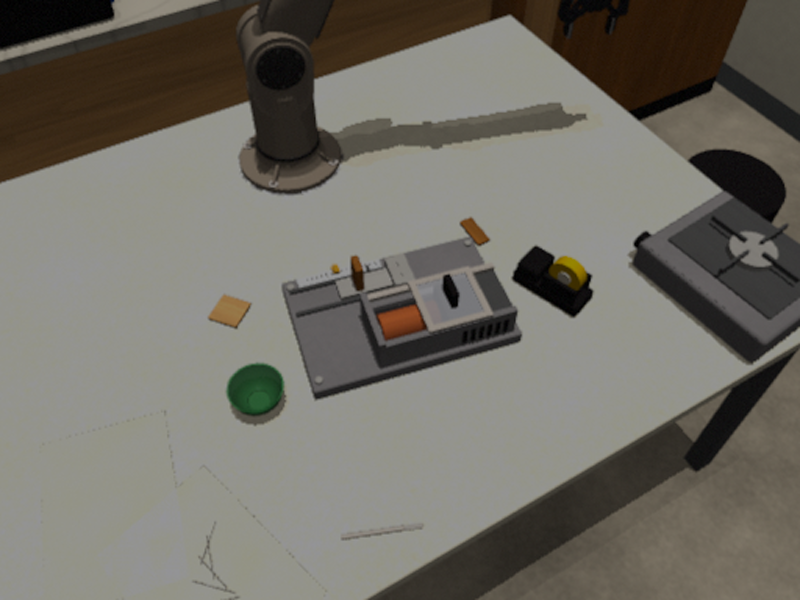

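View pics/side0b.png

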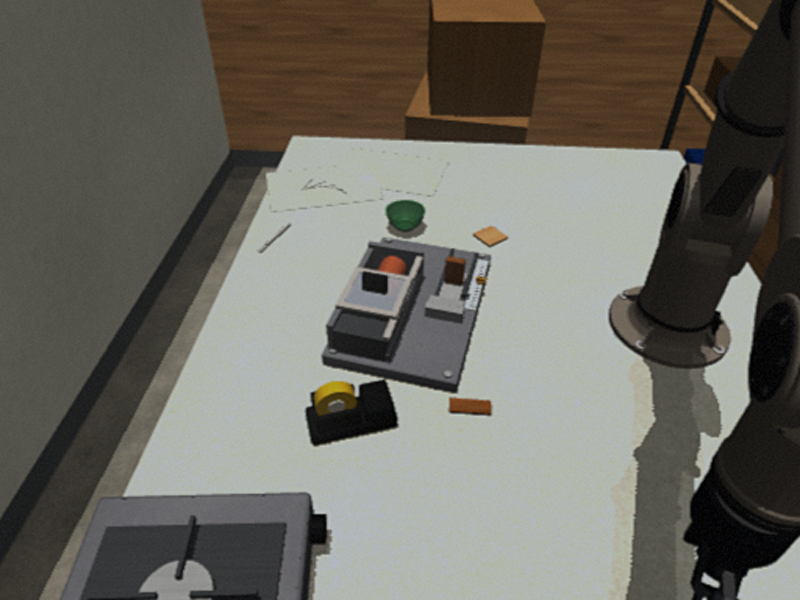

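The scene view shows the sander with bed corners near (285,287), (315,390), (520,340) and (468,238). The black guard grip is at (451,291), the wooden clamp grip at (357,273) and the brass clip at (336,268). In the side view the same three are at (375,282), (455,270) and (481,280). The guard is about half open.

```bash
cat > h.py <<'E'
import numpy as np,cv2
from bench import r
S=1.5625
def ray(n,u,v,p=None):
    p=p or r.camera_params(n);T=np.array(p['world_from_camera'])
    d=T[:3,:3]@[(u-p['cx'])/p['fx'],(v-p['cy'])/p['fy'],1];return T[:3,3],d/np.linalg.norm(d)
def plane(n,u,v,z,p=None):
    c,d=ray(n,u,v,p);return c+d*(z-c[2])/d[2]
def tri(a,b):
    A=np.zeros((3,3));y=np.zeros(3)
    for c,d in(a,b):
        M=np.eye(3)-np.outer(d,d);A+=M;y+=M@c
    x=np.linalg.solve(A,y);return x,[np.linalg.norm(np.cross(x-c,d)) for c,d in(a,b)]
def blob(f,box,lo,hi):
    x0,y0,x1,y1=box;h=cv2.cvtColor(f[y0:y1,x0:x1],cv2.COLOR_BGR2HSV);m=cv2.inRange(h,lo,hi)
    n,_,s,c=cv2.connectedComponentsWithStats(m);i=1+np.argmax(s[1:,4]);return c[i]+[x0,y0],s[i]+[x0,y0,0,0,0]
E
python3 - <<'E'
from h import *
I={n:cv2.imread(f'pics/{n}0.png') for n in('scene','side')}
B=lambda x,y,w=16:(int(x/S)-w,int(y/S)-w,int(x/S)+w,int(y/S)+w)
P={'guard':((451,291),(375,282),(0,0,0),(180,255,45)),'clamp':((357,273),(455,270),(5,120,40),(17,255,255)),'brass':((336,268),(481,280),(15,150,60),(30,255,255))}
for k,(a,b,lo,hi) in P.items():
    w=7 if k=='brass' else 13
    (ca,sa),(cb,sb)=blob(I['scene'],B(*a,w),lo,hi),blob(I['side'],B(*b,w),lo,hi)
    print(k,ca,sa,cb,sb,tri(ray('scene',*ca),ray('side',*cb)))
q=[plane('scene',u/S,v/S,.03)[:2] for u,v in((284,286),(316,386),(519,335),(467,238))]
q=np.array(q);print(q,q.mean(0))
for i in range(4):
    d=q[(i+1)%4]-q[i];print(np.linalg.norm(d),np.arctan2(d[1],d[0]))
E
```

```text
guard [288.00787402 186.02362205] [284 176  10  21 127] [239.52247191 180.56741573] [232 174  16  14 178] (array([0.59414976, 0.05685037, 0.12310253]), [np.float64(0.0002923190605539906), np.float64(0.00029231906055402466)])
clamp [228.46590909 173.02272727] [225 164   8  22  88] [289.92222222 169.98888889] [285 164  13  15  90] (array([ 0.44289064, -0.05243881,  0.08685326]), [np.float64(0.00029871965857364795), np.float64(0.0002987196585737578)])
brass [214.17647059 171.88235294] [212 170   5   5  17] [307.64705882 178.88235294] [305 177   6   5  17] (array([ 0.38047966, -0.07152382,  0.03829285]), [np.float64(8.353710086937232e-06), np.float64(8.353710087072781e-06)])
[[ 0.36481499 -0.17470494]
 [ 0.5989878  -0.2184005 ]
 [ 0.68707907  0.156043  ]
 [ 0.435461    0.20524799]] [ 0.52158571 -0.00795361]
0.23821461686823006 -0.18447387965315176
0.38466609394137674 1.3397387630714483
0.25638405053479435 2.948475428669008
0.38646486640005234 -1.7546306315317155
```

>>> move_arm(
  rows=[-3, -2.4, 0, -1, -8, -6.3, 0, -2, -13, -10.2, 0, -3, -18, -14.2, 0, -4, -23, -18.1, 0, -5, -28, -22, 0, -6, -33, -26, 0, -7, -38, -29.9, 0, -8, -43, -33.8, 0, -8, -47, -37, 0, -8],
  fingers=1,
)

```text
clock: 1.35
tcp_pos: [0.5443, 0.1338, 0.2452]
orientation: [-0.3, -3.127, 0.0]
contact_force: [0.3, 2.4, -0.7]
grip_width: 0.0854
gripper_force: 0.0
```

```bash
cat >> h.py <<'E'
from scipy.spatial.transform import Rotation as Ro
def go(xyz,yaw):  # tool-frame shift (cm) and twist (deg) to put TCP at xyz with tool y at world angle yaw (rad, mod pi)
    o=r.get_obs();R=Ro.from_rotvec(o['orientation']).as_matrix();s=R.T@(np.array(xyz)-o['tcp_pos'])*100
    t=np.degrees(np.arctan2(R[1,1],R[0,1])-yaw);t=(t+90)%180-90
    print('tcp',np.round(o['tcp_pos'],4),'t',o['clock'],'F',np.round(o['contact_force'],1),'grip',o['grip_width'],o['gripper_force'],'shift cm',np.round(s,2),'twist',round(t,2))
E
python3 - <<'E'
from h import *
go([.594,.057,.2],np.pi/2-.195)
E
```

```text
tcp [0.5443 0.1338 0.2452] t 1.35 F [ 0.3  2.4 -0.7] grip 0.08540479437814204 0.0 shift cm [-6.34 -6.6   4.52] twist 0.21
```

>>> move_arm(
  rows=[-3, -3.2, 0, 0, -6.3, -6.6, 0, 0, -6.3, -6.6, 0, 0, -6.3, -6.6, 0, 0],
)

```text
clock: 1.85
tcp_pos: [0.5924, 0.0596, 0.2448]
orientation: [-0.3, -3.126, -0.0]
contact_force: [0.0, -0.4, -0.5]
grip_width: 0.0855
gripper_force: 0.0
```

Run:
```python
from h import *
p=r.camera_params('wrist');f=r.grab_frame('wrist');cv2.imwrite('pics/w1.png',f);cv2.imwrite('pics/w1b.png',cv2.resize(f,(800,600)))
print(p);go([.594,.057,.2],np.pi/2-.195)
```

```text
{'fx': 335.4978658117349, 'fy': 335.4978658117349, 'cx': 257.77217809105093, 'cy': 194.60902818276205, 'world_from_camera': array([[ 1.89954641e-01,  9.39477778e-01,  2.85129337e-01,
         5.19762911e-01],
       [ 9.81792745e-01, -1.81622764e-01, -5.56433019e-02,
         7.40704567e-02],
       [-4.89667239e-04,  2.90507618e-01, -9.56872554e-01,
         3.73817494e-01],
       [ 0.00000000e+00,  0.00000000e+00,  0.00000000e+00,
         1.00000000e+00]])}
tcp [0.5922 0.0604 0.2449] t 1.9 F [-0.4 -0.1 -0.2] grip 0.08536530145546906 0.0 shift cm [-0.24 -0.3   4.49] twist 0.31
```

View pics/w1b.png

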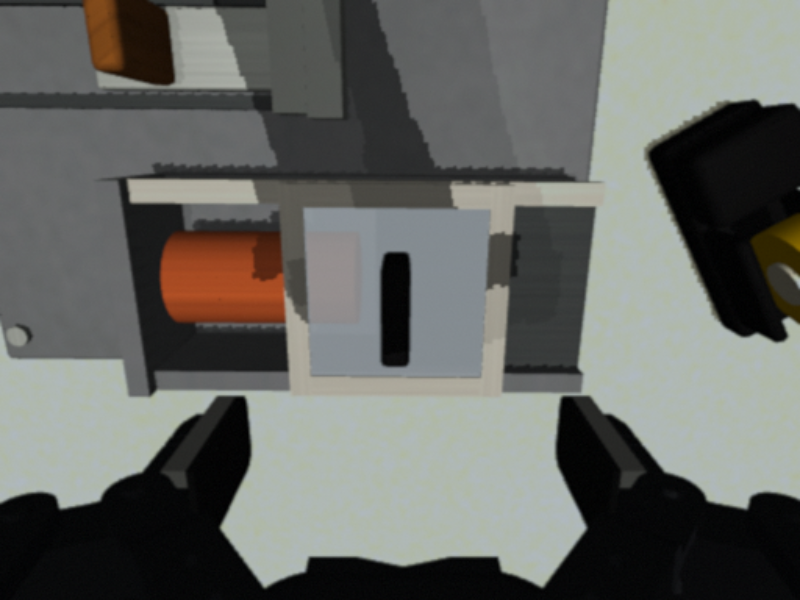

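The wrist view shows the black guard grip upright at (396,310). The guard window is about half open, and the fingers straddle the grip squarely.

Run:
```python
from h import *
f=cv2.imread('pics/w1.png');p=r.camera_params('wrist')
x0,y0,x1,y1=225,140,285,245
m=cv2.inRange(f[y0:y1,x0:x1],(0,0,0),(25,25,25));n,_,s,c=cv2.connectedComponentsWithStats(m);i=1+np.argmax(s[1:,4]);s=s[i]+[x0,y0,0,0,0];print(s)
L,T,W,H=s[:4]
print('top',plane('wrist',L+W/2-.5,T+H/2-.5,.142,p))
a=plane('wrist',130/S,181/S,.095,p);b=plane('wrist',603/S,184/S,.095,p);print('yaw',np.arctan2(*(b-a)[:2]),np.linalg.norm(b-a))
a=plane('wrist',L+W/2-.5,T,.142,p)
go([*plane('wrist',L+W/2-.5,T+H/2-.5,.142,p)[:2],.128],np.pi/2-.19)
```

```text
[ 245  162   17   72 1167]
top [0.5902142  0.05757416 0.142     ]
yaw 0.19586711756496755 0.2456853781382279
tcp [0.5922 0.0604 0.2449] t 1.9 F [-0.4 -0.1 -0.2] grip 0.08536530145546906 0.0 shift cm [ 0.13 -0.32 11.69] twist 0.02
```

>>> move_arm(
  rows=[0, -0.3, 4, 0, 0, -0.3, 8, 0, 0, -0.3, 11.3, 0, 0, -0.3, 11.5, 0],
)

```text
clock: 2.4
tcp_pos: [0.5899, 0.0576, 0.1281]
orientation: [-0.295, -3.122, 0.001]
contact_force: [0.3, -0.3, 0.7]
grip_width: 0.0855
gripper_force: 0.0
```

>>> move_arm(
  rows=[0, 0, 0, 0, 0, 0, 0, 0, 0, 0, 0, 0, 0, 0, 0, 0, 0, 0, 0, 0, 0, 0, 0, 0],
  fingers=0,
  newtons=30,
)

```text
clock: 3.15
tcp_pos: [0.5926, 0.0561, 0.131]
orientation: [0.301, 3.126, 0.001]
contact_force: [-2.0, 0.3, 5.6]
grip_width: 0.0135
gripper_force: 31.4
```

>>> move_arm(
  rows=[0, -0.7, 0, 0, 0, -1.8, 0, 0, 0, -3, 0, 0, 0, -4.2, 0, 0, 0, -5.4, 0, 0, 0, -6.4, 0, 0, 0, -7, 0, 0, 0, -7.3, 0, 0, 0, -7.6, 0, 0, 0, -7.6, 0, 0],
)

```text
clock: 4.4
tcp_pos: [0.5777, -0.0184, 0.131]
orientation: [-0.301, -3.127, -0.001]
contact_force: [-3.0, 1.0, 7.6]
grip_width: 0.0132
gripper_force: 31.7
```

Still only friction-level force; push on until the stop is felt.

>>> move_arm(
  rows=[0, -0.2, 0, 0, 0, -0.4, 0, 0, 0, -0.6, 0, 0, 0, -0.6, 0, 0],
)

```text
clock: 4.9
tcp_pos: [0.5774, -0.0196, 0.1311]
orientation: [0.296, 3.127, 0.009]
contact_force: [-1.7, 10.7, 5.9]
grip_width: 0.0132
gripper_force: 32.4
```

>>> move_arm(
  rows=[0, 0.4, 0, 0, 0, 0.4, 0, 0, 0, 0.4, 0, 0, 0, 0.4, 0, 0],
  fingers=1,
)

```text
clock: 5.4
tcp_pos: [0.5774, -0.021, 0.1302]
orientation: [-0.301, -3.127, 0.001]
contact_force: [-0.6, -0.6, 1.1]
grip_width: 0.0839
gripper_force: 0.0
```

>>> move_arm(
  rows=[0, 0, -3, 0, 0, 0, -7, 0, 0, 0, -10, 0, 3, 0, -11, 0, 7, -2, -11, 0, 11, -4, -11, 0, 13, -5, -11, 0, 13, -5, -11, 0],
)

```text
clock: 6.4
tcp_pos: [0.4391, -0.0455, 0.2404]
orientation: [-0.302, -3.127, -0.001]
contact_force: [0.3, 0.6, 0.2]
grip_width: 0.0853
gripper_force: 0.0
```

Run:
```python
from h import *
p=r.camera_params('wrist');f=r.grab_frame('wrist');cv2.imwrite('pics/w2.png',f);cv2.imwrite('pics/w2b.png',cv2.resize(f,(800,600)))
f=r.grab_frame('scene');cv2.imwrite('pics/s2.png',f)
np.save('w2.npy',p['world_from_camera']);go([.443,-.0524,.2],np.pi/2-.195)
```

```text
tcp [ 0.4412 -0.0447  0.2407] t 6.5 F [-0.2  0.3  0.3] grip 0.08530950239016048 0.0 shift cm [-0.32 -0.72  4.07] twist 0.21
```

View pics/w2b.png

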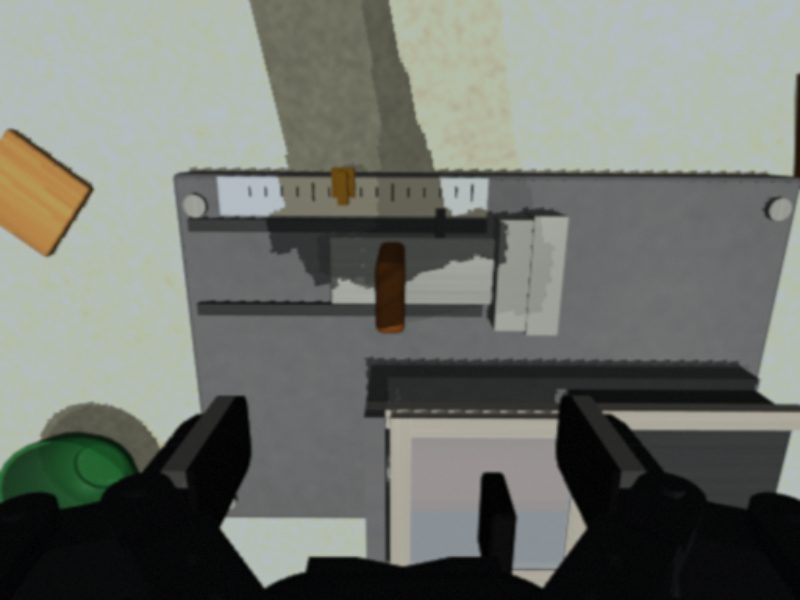

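The wrist view shows the guard shut. The wooden grip is at (391,288), the brass fin tip at about (342,202) and the pointer tip at about (440,210).

Run:
```python
from h import *
f=cv2.imread('pics/w2.png');p=r.camera_params('wrist');p['world_from_camera']=np.load('w2.npy')
b,sb=blob(f,(195,95,245,140),(10,130,30),(30,255,255));g,sg=blob(f,(235,150,265,215),(3,100,20),(20,255,255));print(b,sb,g,sg)
ey=np.array([np.sin(.195),np.cos(.195),0])
L,T,W,H=sg[:4];top=plane('wrist',L+W/2-.5,T+H/2-.5,.106,p);print('grip top',top)
pt=plane('wrist',440/S,212/S,.041,p)
for z in(.035,.041,.047):print(z,'pull',(pt-plane('wrist',342/S,202/S,z,p))@ey*1000, 'grip-pointer',(top-pt)@ey)
go([*top[:2],.09],np.pi/2-.195)
cv2.imwrite('pics/c2.png',cv2.resize(f[95:160,190:310],None,fx=6.5,fy=6.5,interpolation=cv2.INTER_NEAREST))
```

```text
[219.29934211 117.33552632] [212 107  15  24 304] [249.49847406 184.09460834] [240 155  19  58 983]
grip top [ 0.43449577 -0.0515762   0.106     ]
0.035 pull 61.404442247352755 grip-pointer -0.03019683811002977
0.041 pull 60.71921861238235 grip-pointer -0.03019683811002977
0.047 pull 60.03399497741195 grip-pointer -0.03019683811002977
tcp [ 0.4412 -0.0447  0.2407] t 6.5 F [-0.2  0.3  0.3] grip 0.08530950239016048 0.0 shift cm [ 0.55 -0.81 15.06] twist 0.21
```

View pics/c2.png

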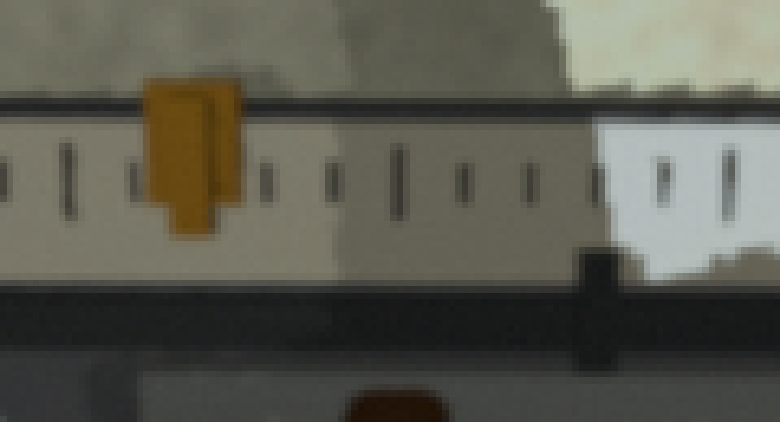

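>>> move_arm(
  rows=[0.1, -0.4, 2, 0, 0.2, -0.8, 6, 0, 0.2, -0.8, 10, 0, 0.2, -0.8, 13.5, 0, 0.2, -0.8, 15.6, 0, 0.2, -0.8, 15.6, 0],
)

```text
clock: 7.25
tcp_pos: [0.4368, -0.0522, 0.0828]
orientation: [-0.299, -3.124, 0.001]
contact_force: [2.2, -0.3, 0.2]
grip_width: 0.0855
gripper_force: 0.0
```

>>> move_arm(
  rows=[0, 0, 0, 0, 0, 0, 0, 0, 0, 0, 0, 0, 0, 0, 0, 0, 0, 0, 0, 0, 0, 0, 0, 0],
  fingers=0,
  newtons=60,
)

```text
clock: 8.0
tcp_pos: [0.4372, -0.0524, 0.0849]
orientation: [0.301, 3.126, 0.001]
contact_force: [-1.7, -0.0, 5.1]
grip_width: 0.0151
gripper_force: 58.4
```

>>> move_arm(
  rows=[0, -0.4, 0, 0, 0, -1.2, 0, 0, 0, -2.1, 0, 0, 0, -3.1, 0, 0, 0, -4.1, 0, 0, 0, -5, 0, 0, 0, -5.6, 0, 0, 0, -5.9, 0, 0, 0, -6, 0, 0, 0, -6, 0, 0],
)

```text
clock: 9.25
tcp_pos: [0.4258, -0.1092, 0.0849]
orientation: [-0.299, -3.127, -0.004]
contact_force: [-1.5, 8.1, 9.8]
grip_width: 0.0154
gripper_force: 59.0
```

Run:
```python
from h import *
p=r.camera_params('wrist');f=r.grab_frame('wrist');cv2.imwrite('pics/w3.png',f);cv2.imwrite('pics/w3b.png',cv2.resize(f,(800,600)))
np.save('w3.npy',p['world_from_camera']);go([.443,-.0524,.2],np.pi/2-.195)
cv2.imwrite('pics/s3.png',cv2.resize(r.grab_frame('scene')[130:260,160:360],(800,520),interpolation=cv2.INTER_CUBIC))
```

```text
tcp [ 0.4258 -0.1091  0.0849] t 9.3 F [-2.   9.1  8.6] grip 0.015032003280597242 58.97066652774811 shift cm [ -0.61   5.93 -11.5 ] twist 0.26
```

View pics/w3b.png

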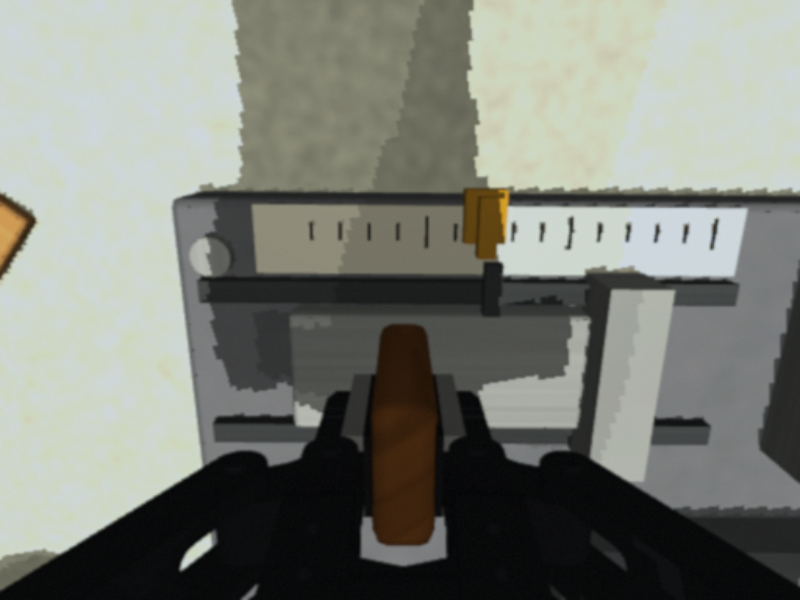

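View pics/s3.png

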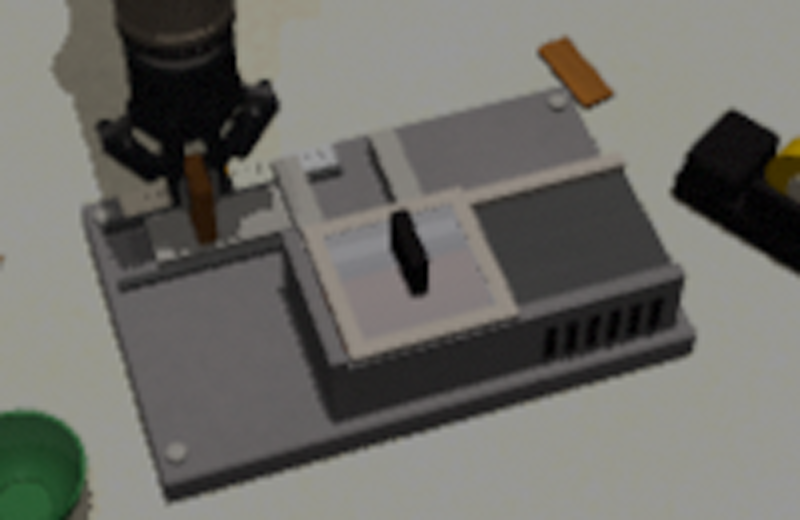

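The wrist view shows the pointer (493,265) about 7 px (1.2 mm) left-side of the fin tip (486,257). The scene view shows the guard still shut. A small extra pull centres it.

>>> move_arm(
  rows=[0, -0.1, 0, 0, 0, -0.15, 0, 0, 0, -0.15, 0, 0, 0, -0.15, 0, 0, 0, -0.15, 0, 0, 0, -0.15, 0, 0],
)

```text
clock: 10.1
tcp_pos: [0.4255, -0.1104, 0.0848]
orientation: [-0.298, -3.127, -0.005]
contact_force: [-2.3, 9.1, 9.5]
grip_width: 0.0153
gripper_force: 59.0
```

Run:
```python
from h import *
f=r.grab_frame('wrist');cv2.imwrite('pics/c4.png',cv2.resize(f[110:210,250:380],None,fx=5.5,fy=5.5,interpolation=cv2.INTER_NEAREST))
go([.443,-.0524,.2],np.pi/2-.195)
```

```text
tcp [ 0.4255 -0.1104  0.0849] t 10.15 F [-0.9 10.1  8.6] grip 0.015680042991370748 58.96686315536499 shift cm [ -0.62   6.06 -11.5 ] twist 0.27
```

View pics/c4.png

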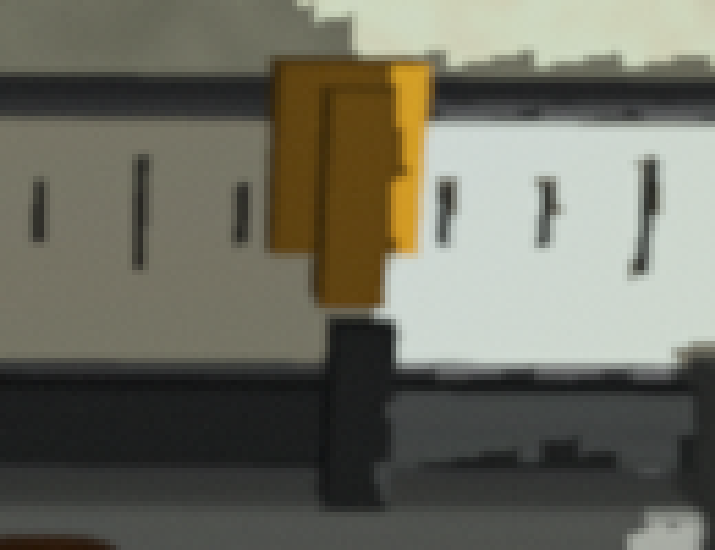

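The fin tip is at x≈350 and the pointer at x≈361 in the crop, where 66 px is 6 mm. That puts them about 1 mm apart, well within tolerance.

```bash
python3 -c "
from bench import r
print(r.hand_in())"
```

```text
the job is handed in; nothing more can be done
None
```

I slid the guard fully shut, then pulled the clamp open, and I'm holding it still with its pointer about 1 mm from the index clip; the job is handed in at about 10 s, with no verdict returned.

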